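# Roll the lens tube over the tacky mat to the red line

### The arm

A 6-joint arm with a two-finger parallel gripper is mounted at the origin on the work surface; the furniture and walls round the work are solid. World frame = base frame: x ahead of the robot, y to its left, z up, the work surface at z = 0. Lengths are in mm, angles in rad, forces in N, time in s.
With the tool pointing down it reaches from about 275 to 750 mm from the base axis. Payload 10.2 kg.
Tool frame: the origin (TCP) lies midway between the tips of the shut fingers; the grasp point (between the pads) lies 19 mm behind it; x points along the fingers, y is the direction in which the jaws open and shut, and the axes are right-handed (so a half turn about x gives the same grasp; the last joint's range is limited). The gripper opens to 85 mm and grips with 20 to 120 N. Pads are 22 mm wide; open, the fingers measure 114 mm over their backs; the gripper's body (76 mm by 85 mm) begins 54 mm behind the grasp point. The pads swing forward as they close: fully open they stand 13 mm farther back than shut.
Start: joints at [0.943, 0.313, 1.498, -0, 1.331, -0.223], TCP at [206.776, 482.571, 202.094] pointing down, gripper open.
Joint ranges: [-2.94, 2.94], [-0.97, 2.17], [0.19, 2.56], [-1.23, 4.37], [0.02, 3.11], [-2.88, 2.88]. Speed limits (rad/s): [2.39, 2.39, 3.01, 3.14, 3.14, 3.14].

### API

Orientations are given as a unit quaternion [w, x, y, z].
In Python, from rig import sense, capture, get_calibration, finish_job gives the robot as it stands.
- The arm moves only by the tool jog_arm, never from a script. Its argument "increments" is a list of rows, each an object of numbers: "rx", "ry", "rz": the turn, a rotation vector about the tool's x, y, z in rad; "x", "y", "z": the shift along the tool's x, y, z in mm; "hand": the finger opening in mm, from 0 to 85.4. A call has 1 to 5 rows; each row shifts and turns the commanded pose from where the row before left it, along the tool's axes as they then stand; what a row does not reach is not made up. A row lasts 1/8 s, in which the tool goes at most 62.5 mm and 10.7 degrees, less where a joint would pass 70% of its speed; a pose out of reach is approached as far as the arm can. A call with a gripper value outside its range is refused whole. The fingers move at their own pace and stop on an object; "force" is the grip in N (left out, the last holds). Time passes only in rows, so rows that do not move let the fingers close. It gives the time, the measured TCP pose, the force and the opening at its end, in the units of the state.
- sense(): the state, without advancing time (a new reading comes with each control period).
- capture(name): name is "side" or "top"; returns the picture (400x640x3 uint8, red, green, blue); there is no depth.
- get_calibration(name): a dict with "camera_matrix" (3x3 intrinsics, pixels), "D" ([k1, k2, p1, p2, k3] as OpenCV has them; the pictures are not rectified), "R" (3x3) and "t" (3): a world point X has camera coordinates R X + t. Camera axes: x right, y down, z forward; pixel columns grow to the right and rows downward; lengths in mm; the calibration is good to about 2 mm. A picture is of the moment at which its call begins. get_calibration takes no time and is no camera call.
- finish_job(): hands the job in, once; it reports no verdict.
The state is a dict: "time_s": time; "joints": joint angles; "dq": joint speeds; "tau": joint torques, N m; "eef_pos": TCP position; "ee_rot": TCP orientation; "force": force on the tool from outside, world axes, zero at the start; "wrist_torque": the same for the moment, N m; "grip_width": opening from 0.0 (shut) to 1.0 (fully open).
Only numpy, scipy, OpenCV 4.12 (cv2) and the standard library are available. Lean on these libraries where they do the work, as an engineer would, in place of code of your own. Each camera call takes 0.05 s, during which the arm holds its last target.

### The job

The black lens tube lying on the tacky cleaning mat needs its barrel dusted: push it from the side so that it rolls along the mat to the red line and comes to rest lying along the line, centred over it. Roll it gently, without lifting it and without letting it overrun the line, then let go and leave the bare aluminium spare tube standing where it is.

Things in the scene. Friction and masses are not known exactly. Their poses are not given: they have to be found in the camera images.
- lens_tube_center (a point): centre of the black lens tube with a blue ring, a plain cylinder 36 mm in diameter and 90 mm long (about 120 g) that lies on the mat on its side and can roll. The point lies on its axis, half-way along, 18 mm above the mat's top (21 mm above the table). Its own x axis runs along the tube's axis; y and z turn with it as it rolls. At the start its axis lies within 3 degrees of the mat's x axis. It rolls with a little drag: let go at 0.1 m/s, it runs on some 5 to 10 mm
- red_line: red finish line, a thin flat strip 8 mm wide and 126 mm long stuck across the mat. Origin at the strip's middle on the mat's top (3 mm above the table); x runs along the strip (parallel to the mat's x axis), y across it, which is the way the tube has to roll (towards +y or -y, depending on which side of the line the tube starts). The line lies 100 to 180 mm from where the tube starts
- tacky_mat: flat tacky cleaning mat, white rim and pale blue face, 140 mm (x) by 300 mm (y) and 3 mm thick, fixed to the table. Origin at the centre of its underside on the table; y runs along its length, in which the tube rolls. Its position and yaw vary; the red line may be near either end
- spare_tube_center (a point): centre of the spare tube, bare aluminium with an orange ring, same size (36 mm diameter, 90 mm), standing loose on its end on the table beside the mat, its centre 45 mm up; it is to be left alone
Mind the look-alikes: they are no part of the job. Leave any green look-alike of the part that bears lens_tube_center alone.

How it is judged (in metres and radians):
On the way:
1. the black tube is rolling (turning) on its way, between 85 and 25 mm from the line (angular speed of lens_tube above 0.3 rad/s and horizontal distance between lens_tube_center and red_line between 0.025 and 0.085 m), for 0.1 s.
At the end, for the whole second after the job is handed in: the black tube lies at rest on the mat, its centre within 15 mm of the red line across it and within 30 mm of the line's middle along it, its axis within 11 degrees of the line; the spare tube stands within 20 mm of where it was (y of lens_tube_center in the frame of red_line between -0.015 and 0.015 m and x of lens_tube_center in the frame of red_line between -0.03 and 0.03 m and angle between the x axis of lens_tube and the x axis of red_line, either way round below 0.2 rad and height (world z) of lens_tube_center between 0.016 and 0.026 m and linear speed of lens_tube below 0.01 m/s and angular speed of lens_tube below 0.3 rad/s and distance of spare_tube_center from where it was at the start of the episode below 0.02 m); the robot touches nothing.
It fails at once if the black tube is lifted (centre more than 15 mm above where it lies) (height (world z) of lens_tube_center above 0.036 m).
It fails at once if the black tube overruns the line (centre more than 25 mm past it) ((y of red_line in the frame of tacky_mat above 0 m and y of lens_tube_center in the frame of red_line above 0.025 m) or (y of red_line in the frame of tacky_mat below 0 m and y of lens_tube_center in the frame of red_line below -0.025 m)).
It fails at once if the spare tube is moved by more than 20 mm (distance of spare_tube_center from where it was at the start of the episode above 0.02 m).
It also fails if it takes over 32 s, if anything falls off the work surface, if the arm or the gripper's body presses on something with over 40 N, if the wrist force passes 120 N, or if a joint passes its speed limit or range.

## Working session

There is one attempt and no reset: what is moved stays moved. The work goes in short steps, Python scripts to look and compute and a tool call to move; the robot and the scene stay as the last step left them, time stands still between calls to the robot, and variables do not carry over. Pictures are saved under pics/ and viewed, and the job is handed in when it is done.

Besides the shell and the picture viewer there is one more tool, called after "Request:" by a JSON object that holds its "api" and its "payload", one argument or row to a line. jog_arm: Moves the arm, as the interface text tells. Its arguments: {"type":"object","properties":{"increments":{"type":"array","items":{"type":"object","properties":{"rx":{"type":"number"},"ry":{"type":"number"},"rz":{"type":"number"},"x":{"type":"number"},"y":{"type":"number"},"z":{"type":"number"},"hand":{"type":"number"}}}},"force":{"type":"number"}},"required":["increments"]}

```bash
mkdir -p pics
python3 - <<'E'
from rig import *
import cv2
s=sense();print(s)
for n in("top","side"):
    im=capture(n);cv2.imwrite(f"pics/{n}0.png",im[:,:,::-1]);c=get_calibration(n);print(n,c)
E
```

```text
{'time_s': 0.0, 'joints': array([ 9.42576664e-01,  3.13461356e-01,  1.49840588e+00,  1.25055022e-05,
        1.33101069e+00, -2.23377599e-01]), 'dq': array([-1.54319538e-03,  1.35637904e-03, -1.47765537e-04,  9.04927576e-04,
       -1.88597315e-03,  4.03821374e-05]), 'tau': array([-3.93127050e-05, -4.12268436e+01, -2.59733748e+01, -2.08249735e-04,
        4.29048800e-03,  1.72004525e-05]), 'eef_pos': array([206.60999427, 482.3275816 , 201.54103871]), 'ee_rot': array([ 0.69247763,  0.14174676,  0.69286083, -0.14257089]), 'force': array([-0.57186011,  0.58663315, -0.67742589]), 'wrist_torque': array([-0.01060021, -0.0248932 , -0.07563292]), 'grip_width': 0.9989244835565444}
top {'camera_matrix': array([[442.19167   ,   0.        , 316.98916862],
       [  0.        , 442.19167   , 202.19411149],
       [  0.        ,   0.        ,   1.        ]]), 'D': array([-0.05291414,  0.        ,  0.        ,  0.        ,  0.        ]), 'R': array([[ 0.02208724, -0.99961886,  0.01656178],
       [-0.99550545, -0.02351628, -0.09173808],
       [ 0.09209259, -0.0144611 , -0.99564543]]), 't': array([-132.73873546,  426.54180384,  891.98813784])}
side {'camera_matrix': array([[385.48688895,   0.        , 321.80939351],
       [  0.        , 385.48688895, 200.27004072],
       [  0.        ,   0.        ,   1.        ]]), 'D': array([0.00337514, 0.        , 0.        , 0.        , 0.        ]), 'R': array([[ 0.99422736, -0.10552892,  0.0193805 ],
       [-0.04629579, -0.58488895, -0.8097911 ],
       [ 0.09679182,  0.80421923, -0.58639814]]), 't': array([-444.64067888,   14.24769258,  943.47875416])}
```

View pics/top0.png

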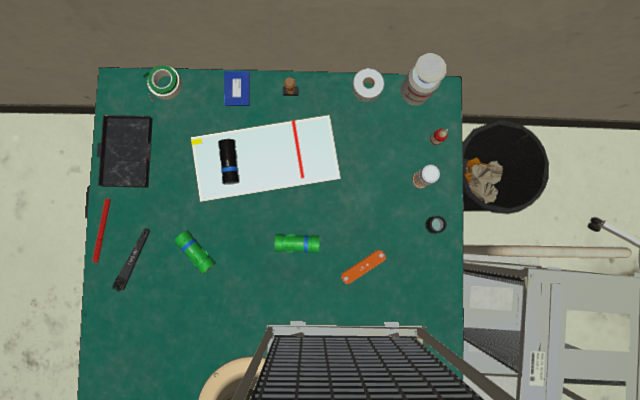

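View pics/side0.png

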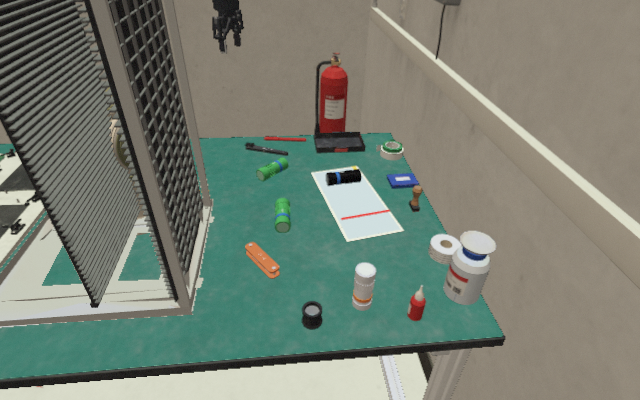

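Top view: the black tube is at about (229,161) and the red line at about (298,150), with the mat's corners between (192,137) and (340,180). The standing tube is at about (426,176), and a mesh cage stands at the lower middle. Next I'll measure these.

```bash
cat > h.py <<'E'
from rig import *
import cv2,numpy as np
def cam(n):
    c=get_calibration(n);return [np.array(c[k],float) for k in("camera_matrix","D","R","t")]
def ray(n,uv,z):
    K,D,R,t=cam(n)
    p=cv2.undistortPoints(np.array(uv,float).reshape(-1,1,2),K,D).reshape(-1,2)
    d=np.c_[p,np.ones(len(p))]@R; C=-R.T@t
    return C+d*((z-C[2])/d[:,2])[:,None]
def proj(n,X):
    K,D,R,t=cam(n)
    return cv2.projectPoints(np.array(X,float).reshape(-1,3),cv2.Rodrigues(R)[0],t,K,D)[0].reshape(-1,2)
E
python3 - <<'E'
from h import *
np.set_printoptions(precision=1,suppress=True)
im=cv2.imread("pics/top0.png");hsv=cv2.cvtColor(im,cv2.COLOR_BGR2HSV);h,s,v=cv2.split(hsv)
def rect(m,x0,y0,x1,y1):
    k=np.zeros_like(m);k[y0:y1,x0:x1]=m[y0:y1,x0:x1]
    c=max(cv2.findContours(k,cv2.RETR_EXTERNAL,cv2.CHAIN_APPROX_NONE)[0],key=cv2.contourArea)
    return cv2.minAreaRect(c),cv2.boxPoints(cv2.minAreaRect(c)),c
R=(185,105,350,210)
red=(((h<8)|(h>172))&(s>120)&(v>100)).astype('u1')*255
blk=((v<90)|((h>95)&(h<125)&(s>120))).astype('u1')*255
mat=((s<60)&(v>150)).astype('u1')*255
for nm,m,r,z in(("red",red,R,3),("tube",blk,(205,130,255,190),21),("mat",mat,R,3)):
    a,b,c=rect(m,*r);print(nm,a);print(ray("top",b,z)); print("c",ray("top",[a[0]],z))
C=cam("top");print("cam",-C[2].T@C[3]); C=cam("side");print("side",-C[2].T@C[3])
print("tcp proj",proj("top",[[207,482,202]]),proj("side",[[207,482,202]]),"base",proj("top",[[0,0,0]]))
print("spare base/top", ray("top",[[426,176]],90),ray("side",[[363,303]],0))
for n in("top","side"):
    i=cv2.imread(f"pics/{n}0.png")
    i=i[100:300,180:480] if n=="top" else i[120:330,240:500]
    cv2.imwrite(f"pics/{n}0z.png",cv2.resize(i,None,fx=2.6,fy=2.6))
E
```

```text
red ((297.52703857421875, 148.66217041015625), (57.704044342041016, 2.7947826385498047), 80.53767395019531)
[[605.7 -64.5   3. ]
 [606.9 -70.4   3. ]
 [484.2 -93.8   3. ]
 [483.  -88.    3. ]]
c [[544.5 -79.3   3. ]]
tube ((228.33168029785156, 160.81683349609375), (44.27915573120117, 16.219106674194336), 84.2894058227539)
[[556.   86.8  21. ]
 [560.2  53.1  21. ]
 [467.5  40.2  21. ]
 [463.3  73.5  21. ]]
c [[511.5  63.3  21. ]]
mat ((264.83026123046875, 157.70318603515625), (65.04225158691406, 142.22323608398438), 80.78897094726562)
[[ 564.4  152.2    3. ]
 [ 621.6 -146.6    3. ]
 [ 482.8 -171.3    3. ]
 [ 427.4  123.2    3. ]]
c [[523.3 -10.4   3. ]]
cam [ 345.4 -109.8  929.4]
side [ 351.4 -797.4  573.4]
tcp proj [[-48.1 316.9]] [[232.4  62.3]] base [[252.1 410.8]]
spare base/top [[ 478.8 -331.4   90. ]] [[ 488.1 -340.7    0. ]]
```

View pics/top0z.png

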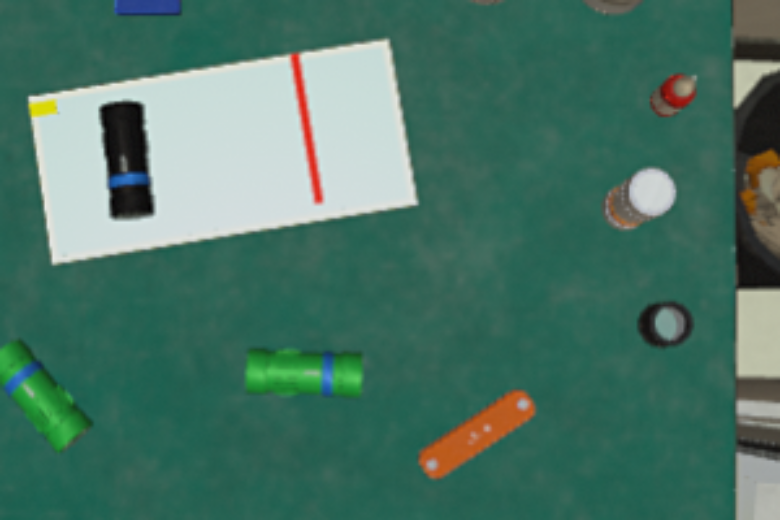

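View pics/side0z.png

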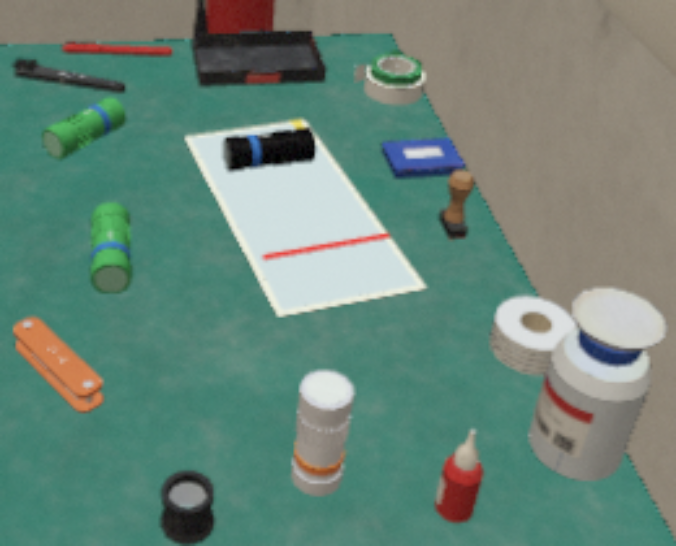

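The standing tube with the orange ring is the spare, at about (484,-335), well clear of the path. The line's yaw is about 10.8° and the tube's about 8°. The tube has about 146 mm to roll, towards -y. Now the tool orientation and where the cage stands.

Run:
```python
from h import *
from scipy.spatial.transform import Rotation as Ro
np.set_printoptions(precision=3,suppress=True)
s=sense();q=s["ee_rot"];M=Ro.from_quat(np.r_[q[1:],q[0]]).as_matrix();print(M, s["time_s"])
a=np.deg2rad(10.8);u=np.array([np.cos(a),np.sin(a),0]);v=np.array([-u[1],u[0],0]);L=np.array([544.5,-79.3,3]);T=np.array([511.5,63.3,21])
print("tube in line",(T-L)@u,(T-L)@v)
y=M[:,1];print("turn candidates", [np.degrees(np.arctan2(np.cross(y,w)@M[:,0],y@w)) for w in(u,-u)])
P=L+u*(-4)+v*195;P[2]=120;print("P",P,"tool delta",M.T@(P-s["eef_pos"]))
print("cage feet",ray("side",[[203,205],[190,310]],0),ray("top",[[270,328],[420,328]],0),ray("top",[[270,328],[420,328]],500))
```

```text
[[-0.001  0.394  0.919]
 [-0.001  0.919 -0.394]
 [-1.    -0.001 -0.   ]] 0.1
tube in line -5.6949038141223935 146.25774533523992
turn candidates [np.float64(56.00690722080155), np.float64(-123.99309277919845)]
P [504.031 111.496 120.   ] tool delta [  81.73  -223.666  419.455]
cage feet [[ 151.387   -7.589    0.   ]
 [ 173.057 -328.041    0.   ]] [[ 168.453  -32.068    0.   ]
 [ 173.755 -343.264    0.   ]] [[ 263.65   -73.863  500.   ]
 [ 266.1   -217.647  500.   ]]
```

Run:
```python
from h import *
np.set_printoptions(precision=1,suppress=True)
for y,x in((-20,165),(-335,173)):
    for z in(0,200,400,600,700,800): print(x,y,z,proj("side",[[x,y,z]])[0],proj("top",[[x,y,z]])[0])
for n,sl in(("top",(slice(300,400),slice(180,500))),("side",(slice(0,330),slice(0,260)))):
    i=cv2.imread(f"pics/{n}0.png")[sl];f=2.4 if n=="top" else 1.8
    cv2.imwrite(f"pics/{n}0c.png",cv2.resize(i,None,fx=f,fy=f))
```

```text
165 -20 0 [208.  207.8] [264.1 329.6]
165 -20 200 [193.6 133.2] [251.4 353.6]
165 -20 400 [174.4  33.9] [229.1 396. ]
165 -20 600 [ 147.4 -105.3] [179.7 489.8]
165 -20 700 [ 129.3 -198.3] [124.1 594.9]
165 -20 800 [ 106.6 -315. ] [  8.9 810.7]
173 -335 0 [189.3 313.2] [416.1 328.3]
173 -335 200 [164.8 227.3] [445.3 351.7]
173 -335 400 [127.7  97.3] [496.2 392.3]
173 -335 600 [  64.2 -123.6] [605.3 478.8]
173 -335 700 [  11.8 -305.1] [718.9 568. ]
173 -335 800 [ -70.4 -587.8] [877.5 685. ]
```

View pics/top0c.png

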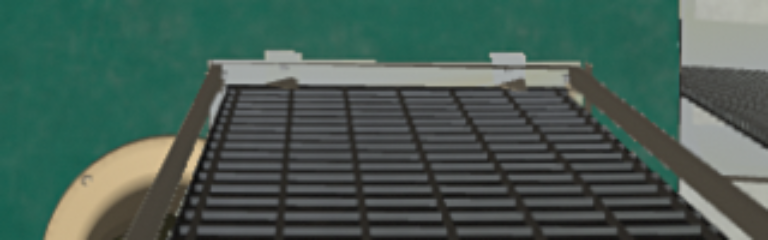

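View pics/side0c.png

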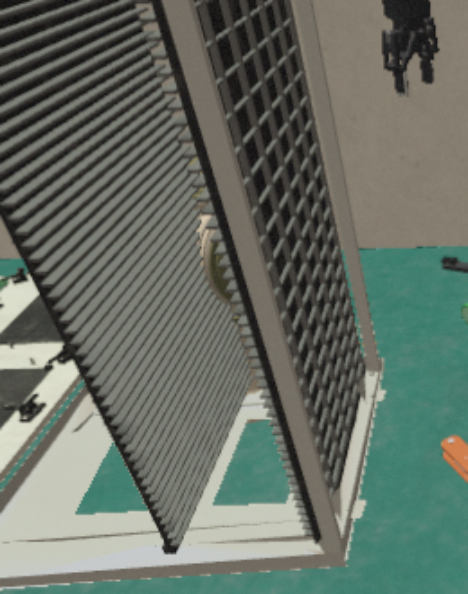

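The cage's front face is at x≈165, y from -20 to -340, and over 500 mm tall. The elbow may come close to it. I'll move part of the way, then fit the arm's geometry before swinging to the mat.

Request:
{"api": "jog_arm", "payload": {
  "increments": [
    {"y": -22,"z": 42,"rx": 0.1},
    {"y": -22,"z": 42,"x": 10},
    {"y": -22,"z": 42,"x": 10},
    {"y": -22,"z": 42,"x": 10},
    {"y": -22,"z": 42,"x": 10}
  ]
}}

```text
schema error: expected keys rx, ry, rz, x, y, z, hand
```

Run:
```python
from rig import *
s=sense();print(s["joints"].tolist(),s["eef_pos"],s["time_s"],s["force"])
```

```text
[0.9425972120119438, 0.3134098437113013, 1.498345516868543, 1.015770625172654e-05, 1.3309914541677943, -0.22340536835822164] [206.61861696 482.35623865 201.59010653] 0.1 [0.41960897 0.4194217  0.37847968]
```

Request:
{"api": "jog_arm", "payload": {
  "increments": [
    {"y": 0,"z": 0,"x": 20},
    {"y": 0,"z": 0,"x": 20},
    {"z": 30}
  ]
}}

```text
schema error: expected keys rx, ry, rz, x, y, z, hand
```

Run:
```python
from rig import *
import cv2
s=sense();print(s["joints"].tolist(),s["eef_pos"],s["ee_rot"],s["time_s"],s["force"])
for n in("top","side"):
    cv2.imwrite(f"pics/{n}1.png",capture(n)[:,:,::-1])
```

```text
[0.9425972120119438, 0.3134098437113013, 1.498345516868543, 1.015770625172654e-05, 1.3309914541677943, -0.22340536835822164] [206.61861696 482.35623865 201.59010653] [ 0.69250101  0.14177172  0.69284446 -0.14251208] 0.1 [0.41960897 0.4194217  0.37847968]
```

View pics/top1.png

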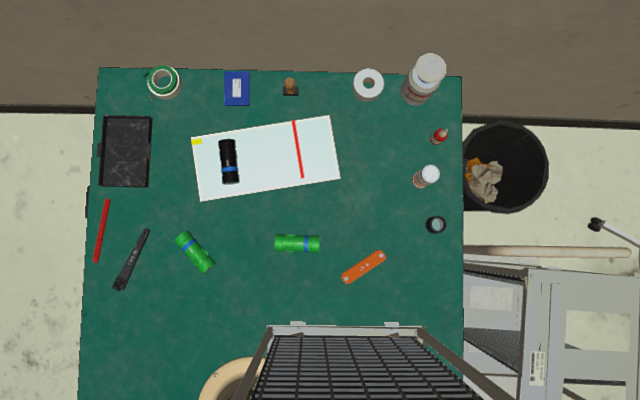

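View pics/side1.png

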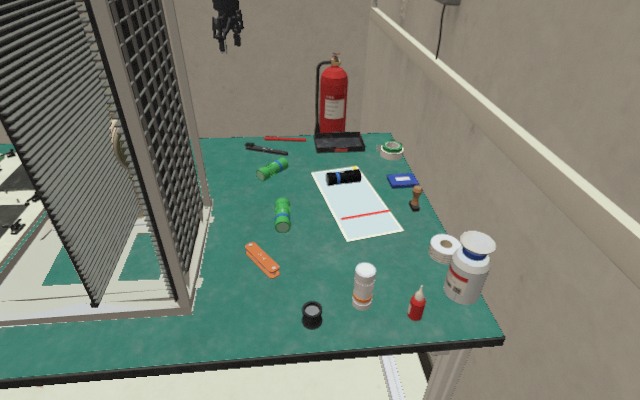

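All seven keys are needed in each row; nothing moved.

Request:
{"api": "jog_arm", "payload": {
  "increments": [
    {"x": 0,"y": -22,"z": 42,"rx": 0,"ry": 0,"rz": 0,"hand": 50},
    {"x": 5,"y": -22,"z": 42,"rx": 0,"ry": 0,"rz": 0,"hand": 50},
    {"x": 10,"y": -22,"z": 42,"rx": 0,"ry": 0,"rz": 0,"hand": 50},
    {"x": 10,"y": -22,"z": 42,"rx": 0,"ry": 0,"rz": 0,"hand": 50},
    {"x": 10,"y": -22,"z": 42,"rx": 0,"ry": 0,"rz": 0,"hand": 50}
  ],
  "force": 30
}}

```text
time_s: 0.82
eef_pos: [357.2, 297.5, 166.8]
ee_rot: [0.693, 0.142, 0.693, -0.142]
force: [0.7, 0.4, -1.2]
grip_width: 0.584
```

Run:
```python
from rig import *
s=sense();print(s["joints"].tolist(),s["eef_pos"],s["time_s"],s["force"],s["grip_width"])
```

```text
[0.44151836335982003, 0.21346600048674516, 1.724109071685987, 4.045225022969294e-05, 1.2039649611701049, -0.7245916687020981] [357.20961147 297.47792822 166.78447611] 0.825 [ 0.7013454   0.43342137 -1.22640756] 0.5836842175260658
```

Request:
{"api": "jog_arm", "payload": {
  "increments": [
    {"x": 20,"y": 0,"z": 20,"rx": 0.15,"ry": 0,"rz": 0,"hand": 50},
    {"x": 20,"y": 0,"z": 20,"rx": 0.15,"ry": 0,"rz": 0,"hand": 50},
    {"x": 0,"y": 0,"z": 0,"rx": 0.1,"ry": 0,"rz": 0,"hand": 50}
  ]
}}

```text
time_s: 1.2
eef_pos: [392.0, 279.3, 125.5]
ee_rot: [0.649, 0.278, 0.651, -0.279]
force: [1.2, -0.3, 0.3]
grip_width: 0.589
```

Run:
```python
from rig import *
import cv2
s=sense();print(s["joints"].tolist(),s["eef_pos"],s["ee_rot"],s["time_s"],s["force"],s["grip_width"])
for n in("top","side"):
    cv2.imwrite(f"pics/{n}2.png",capture(n)[:,:,::-1])
```

```text
[0.37505982243343683, 0.297640362408929, 1.7315304598248937, -8.230514888278486e-05, 1.1154096888864882, -0.3853364797507412] [392.00953386 279.29834108 125.539031  ] [ 0.64911971  0.27796953  0.65058455 -0.27949289] 1.2 [ 1.16861559 -0.30726402  0.27967066] 0.5887454653971251
```

View pics/top2.png

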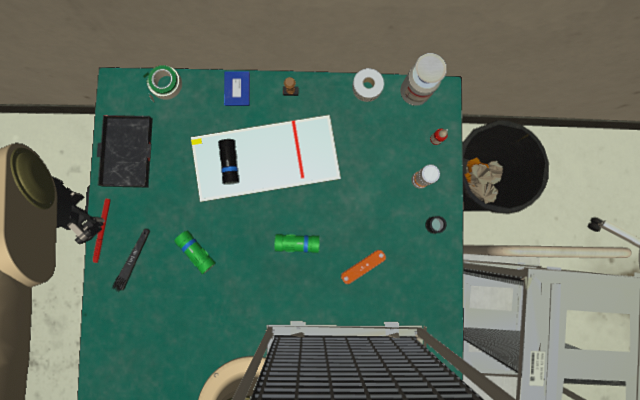

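View pics/side2.png

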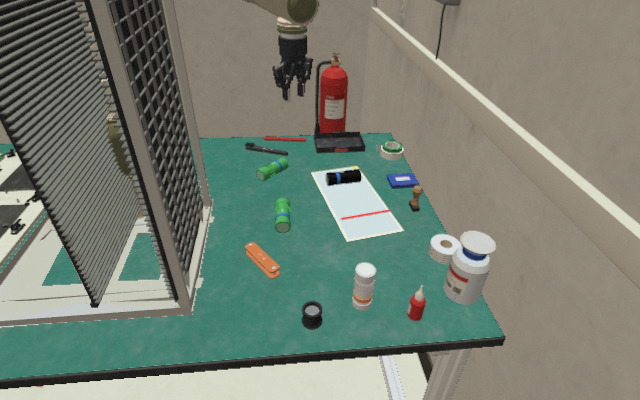

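Run:
```python
import numpy as np
q=np.array([[.9425972,.3134098,1.4983455],[.4415184,.213466,1.7241091],[.37506,.29764,1.73153]])
p=np.array([[206.6186,482.35624,201.59],[357.2096,297.4779,166.784],[392.0095,279.2983,125.539]])
for k in range(3):
    c,s=np.cos(q[k,0]),np.sin(q[k,0]); print("radial,lat",p[k,0]*c+p[k,1]*s,-p[k,0]*s+p[k,1]*c)
rr=[p[k,0]*np.cos(q[k,0])+p[k,1]*np.sin(q[k,0]) for k in range(3)]
A=[];b=[]
for k in range(3):
    a,c=q[k,1],q[k,1]+q[k,2]
    A.append([np.sin(a),np.sin(c),np.cos(c),1,0]);b.append(rr[k])
    A.append([np.cos(a),np.cos(c),-np.sin(c),0,1]);b.append(p[k,2])
A=np.array(A)
print(np.linalg.lstsq(A,b,rcond=None), "\nno a1", np.linalg.lstsq(A[:,[0,1,2,4]],b,rcond=None)[:2],"no elbow off", np.linalg.lstsq(A[:,[0,1,4]],b,rcond=None)[:2])
```

```text
radial,lat 511.6956520936899 116.30282783024262
radial,lat 450.0706822485881 116.31070587379483
radial,lat 467.07409989490077 116.27886170972025
(array([432.07266359, 398.25296942,  41.73436244,   1.70788235,
       -73.82078837]), array([0.02156023]), np.int32(5), array([2.99640627, 2.44705883, 0.13896956, 0.10910121, 0.04729637])) 
no a1 (array([433.71947553, 399.36993093,  41.13134275, -75.58024412]), array([0.06954896])) no elbow off (array([ 434.67232888,  383.96723226, -120.24273062]), array([45.74463852]))
```

Run:
```python
from h import *
np.set_printoptions(precision=1,suppress=True)
j=.375;R=np.array([[np.cos(j),-np.sin(j)],[np.sin(j),np.cos(j)]])
for rr,z in((467,430),(467,330),(400,500),(300,545),(230,580),(127,640)):
    xy=R@[rr,116.3];print(rr,z,xy,proj("top",[[*xy,z]])[0],proj("side",[[*xy,z]])[0])
from scipy.spatial.transform import Rotation as Ro
s=sense();q=s["ee_rot"];M=Ro.from_quat(np.r_[q[1:],q[0]]).as_matrix()
a=np.deg2rad(10.8);u=np.array([np.cos(a),np.sin(a),0]);v=np.array([-u[1],u[0],0]);L=np.array([544.5,-79.3,3])
y=M[:,1];print("turn",np.arctan2(np.cross(y,u)@M[:,0],y@u))
for w in(198,):
    P=L+u*(-4)+v*w;P[2]=110;print("P",P,"tool delta",M.T@(P-s["eef_pos"]))
```

```text
467 430 [391.9 279.3] [-24.3 193.9] [291.   -8.3]
467 330 [391.9 279.3] [ 28.6 201.8] [292.1  34.7]
400 500 [329.6 254.7] [-57.3 249.1] [263.4 -41.2]
300 545 [236.6 218.1] [-66.6 357.1] [217.6 -65.4]
230 580 [171.4 192.5] [-75.6 451.7] [180.5 -87. ]
127 640 [ 75.6 154.7] [-93.2 633. ] [ 115.4 -130.2]
turn 0.5762906346059925
P [503.5 114.4 110. ] tool delta [ 16.7 -34.2 196.8]
```

Request:
{"api": "jog_arm", "payload": {
  "increments": [
    {"x": 3,"y": -7,"z": 40,"rx": 0,"ry": 0,"rz": 0,"hand": 50},
    {"x": 3,"y": -7,"z": 40,"rx": 0,"ry": 0,"rz": 0,"hand": 50},
    {"x": 3,"y": -7,"z": 40,"rx": 0,"ry": 0,"rz": 0,"hand": 50},
    {"x": 3,"y": -7,"z": 40,"rx": 0,"ry": 0,"rz": 0,"hand": 50},
    {"x": 4,"y": -6,"z": 37,"rx": 0,"ry": 0,"rz": 0,"hand": 50}
  ]
}}

```text
time_s: 1.92
eef_pos: [504.7, 113.8, 111.3]
ee_rot: [0.651, 0.276, 0.651, -0.276]
force: [-0.4, 1.2, -0.1]
grip_width: 0.585
```

Request:
{"api": "jog_arm", "payload": {
  "increments": [
    {"x": 0,"y": 0,"z": 0,"rx": 0.144,"ry": 0,"rz": 0,"hand": 50},
    {"x": 0,"y": 0,"z": 0,"rx": 0.144,"ry": 0,"rz": 0,"hand": 50},
    {"x": 0,"y": 0,"z": 0,"rx": 0.144,"ry": 0,"rz": 0,"hand": 50},
    {"x": 0,"y": 0,"z": 0,"rx": 0.144,"ry": 0,"rz": 0,"hand": 50},
    {"x": 0,"y": 0,"z": 0,"rx": 0,"ry": 0,"rz": 0,"hand": 50}
  ]
}}

```text
time_s: 2.55
eef_pos: [503.9, 115.0, 111.3]
ee_rot: [0.546, 0.449, 0.546, -0.449]
force: [0.5, 0.3, -0.1]
grip_width: 0.585
```

Run:
```python
from rig import *
import cv2
s=sense();print(s["joints"].tolist(),s["eef_pos"],s["ee_rot"],s["time_s"],s["force"],s["grip_width"])
for n in("top","side"):
    cv2.imwrite(f"pics/{n}3.png",capture(n)[:,:,::-1])
```

```text
[-0.002567348050679959, 0.38575436086773324, 1.6472438735190955, -3.3409254104022896e-05, 1.1082548522283506, -0.19604142211168707] [503.93377169 114.99810086 111.28632902] [ 0.54605835  0.449433    0.54585918 -0.44929724] 2.55 [ 0.48825877  0.29934805 -0.13702316] 0.5853399731486261
```

View pics/top3.png

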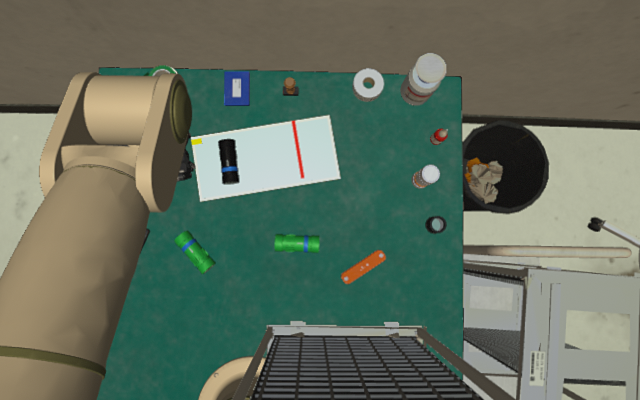

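View pics/side3.png

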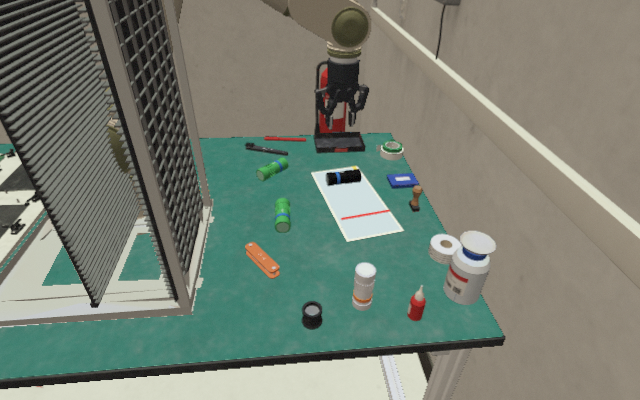

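The forearm lies in a plane offset 116 mm to the left, so there is room at the start. At the end of the push, leaning the tool back 0.3 rad will keep the elbow off the cage. I'll lower, lean and narrow the fingers.

Request:
{"api": "jog_arm", "payload": {
  "increments": [
    {"x": 30,"y": 0,"z": 0,"rx": 0,"ry": 0,"rz": 0,"hand": 35},
    {"x": 30,"y": 0,"z": 0,"rx": 0,"ry": -0.1,"rz": 0,"hand": 35},
    {"x": 20,"y": 0,"z": 0,"rx": 0,"ry": -0.1,"rz": 0,"hand": 35},
    {"x": 0,"y": 0,"z": 0,"rx": 0,"ry": -0.1,"rz": 0,"hand": 35},
    {"x": 0,"y": 0,"z": 0,"rx": 0,"ry": 0,"rz": 0,"hand": 35}
  ]
}}

```text
time_s: 3.28
eef_pos: [503.9, 114.0, 30.8]
ee_rot: [0.621, 0.377, 0.459, -0.511]
force: [-0.2, 0.6, 0.5]
grip_width: 0.411
```

```bash
cat >> h.py <<'E'
from scipy.spatial.transform import Rotation as Ro
a=np.deg2rad(10.8);u=np.array([np.cos(a),np.sin(a),0]);v=np.array([-u[1],u[0],0]);L=np.array([544.5,-79.3,3])
def stat():
    s=sense();q=s["ee_rot"];M=Ro.from_quat(np.r_[q[1:],q[0]]).as_matrix();p=s["eef_pos"]
    print("t",s["time_s"],"j",np.round(s["joints"],3),"p",np.round(p,1),"u,v",round((p-L)@u,1),round((p-L)@v,1),"F",np.round(s["force"],1),s["grip_width"])
    print("M",np.round(M,3).tolist(),"y vs u",round((M[:,1]@v),3), "turn to be square: tool vec", np.round(M.T@u,3))
    return s,M
E
python3 - <<'E'
from h import *
s,M=stat()
p=s["eef_pos"];g=p.copy();g[2]=8.5;g=L+u*-4+v*((p-L)@v);g[2]=8.5
print("delta",M.T@(g-p)); print("v dir",M.T@-v)
E
```

```text
t 3.275 j [ 0.16   0.537  1.699 -0.376  0.932  0.194] p [503.9 114.   30.8] u,v -3.7 197.5 F [-0.2  0.6  0.5] 0.41053733949257804
M [[0.056, 0.981, 0.186], [-0.289, 0.194, -0.937], [-0.956, -0.002, 0.295]] y vs u 0.006 turn to be square: tool vec [0.    1.    0.007]
delta [21.27567175 -0.30954721 -6.56527063]
v dir [ 0.29477112 -0.0063615   0.95554671]
```

Request:
{"api": "jog_arm", "payload": {
  "increments": [
    {"x": 10.6,"y": 0,"z": -3.3,"rx": 0,"ry": 0,"rz": 0,"hand": 35},
    {"x": 10.6,"y": 0,"z": -3.3,"rx": 0,"ry": 0,"rz": 0,"hand": 35},
    {"x": 0,"y": 0,"z": 0,"rx": 0,"ry": 0,"rz": 0,"hand": 35}
  ]
}}

```text
time_s: 3.65
eef_pos: [503.8, 112.3, 8.0]
ee_rot: [0.62, 0.378, 0.458, -0.513]
force: [-0.1, -1.0, 0.0]
grip_width: 0.409
```

Run:
```python
from h import *
stat()
for n in("top","side"):
    im=capture(n)[:,:,::-1]
    i=im[80:240,60:380] if n=="top" else im[40:260,230:500]
    cv2.imwrite(f"pics/{n}4.png",cv2.resize(i,None,fx=2.4,fy=2.4,interpolation=cv2.INTER_CUBIC))
```

```text
t 3.65 j [ 0.157  0.574  1.712 -0.39   0.886  0.22 ] p [503.8 112.3   8. ] u,v -4.1 195.8 F [-0.1 -1.   0. ] 0.4085539399453356
M [[0.054, 0.982, 0.18], [-0.29, 0.188, -0.938], [-0.956, -0.002, 0.295]] y vs u 0.001 turn to be square: tool vec [-0.002  1.     0.001]
```

View pics/side4.png

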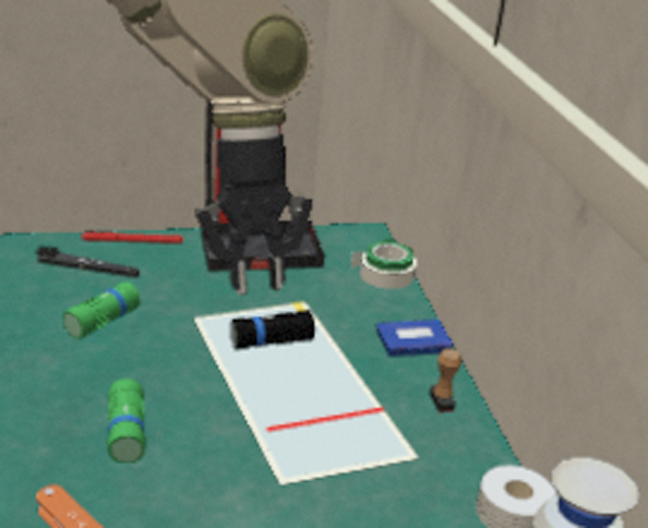

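View pics/top4.png

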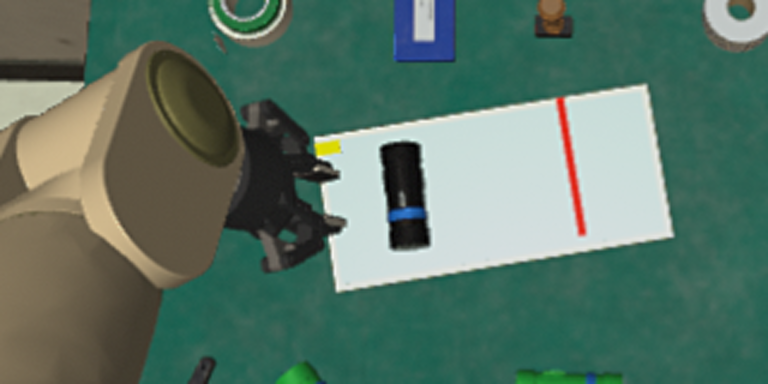

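Request:
{"api": "jog_arm", "payload": {
  "increments": [
    {"x": 1.8,"y": 0,"z": 5.7,"rx": 0,"ry": 0,"rz": 0,"hand": 35},
    {"x": 1.7,"y": 0,"z": 5.7,"rx": 0,"ry": 0,"rz": 0,"hand": 35},
    {"x": 1.8,"y": 0,"z": 5.7,"rx": 0,"ry": 0,"rz": 0,"hand": 35},
    {"x": 1.7,"y": 0,"z": 5.7,"rx": 0,"ry": 0,"rz": 0,"hand": 35},
    {"x": 1.8,"y": 0,"z": 5.7,"rx": 0,"ry": 0,"rz": 0,"hand": 35}
  ]
}}

```text
time_s: 4.38
eef_pos: [510.0, 83.2, 9.0]
ee_rot: [0.621, 0.378, 0.458, -0.513]
force: [-0.0, -0.1, -0.4]
grip_width: 0.404
```

Request:
{"api": "jog_arm", "payload": {
  "increments": [
    {"x": 1.8,"y": 0,"z": 5.7,"rx": 0,"ry": 0,"rz": 0,"hand": 35},
    {"x": 1.7,"y": 0,"z": 5.7,"rx": 0,"ry": 0,"rz": 0,"hand": 35},
    {"x": 1.8,"y": 0,"z": 5.7,"rx": 0,"ry": 0,"rz": 0,"hand": 35}
  ]
}}

```text
time_s: 4.75
eef_pos: [513.4, 65.6, 9.0]
ee_rot: [0.621, 0.378, 0.458, -0.513]
force: [-1.0, 0.0, 0.7]
grip_width: 0.407
```

```bash
cat >> h.py <<'E'
def tube(n0,tag):
    im=cv2.cvtColor(capture("top"),cv2.COLOR_RGB2BGR);h,s,vv=cv2.split(cv2.cvtColor(im,cv2.COLOR_BGR2HSV))
    quad=proj("top",[L+u*x+v*y for x,y in((-66,-85),(66,-85),(66,n0),(-66,n0))])
    k=np.zeros(im.shape[:2],'u1');cv2.fillConvexPoly(k,quad.astype(int),255)
    m=(((vv<90)|((h>95)&(h<125)&(s>120))).astype('u1')*255)&k
    c=max(cv2.findContours(m,cv2.RETR_EXTERNAL,cv2.CHAIN_APPROX_NONE)[0],key=cv2.contourArea)
    r=cv2.minAreaRect(c);b=ray("top",cv2.boxPoints(r),21);w=ray("top",[r[0]],21)[0]
    e=b[1]-b[0] if np.linalg.norm(b[1]-b[0])>np.linalg.norm(b[2]-b[1]) else b[2]-b[1]
    ang=np.degrees(np.arctan2(e@v,e@u));ang=(ang+90)%180-90
    print("tube u,v",round((w-L)@u,1),round((w-L)@v,1),"ang",round(ang,1),"size",np.round(r[1],1))
    i=im[80:240,60:380];cv2.imwrite(f"pics/{tag}.png",cv2.resize(i,None,fx=2.4,fy=2.4,interpolation=cv2.INTER_CUBIC))
E
python3 - <<'E'
from h import *
stat();tube(152,"top5")
E
```

```text
t 4.75 j [ 0.064  0.561  1.732 -0.401  0.85   0.14 ] p [513.4  65.6   9. ] u,v -3.4 148.2 F [-1.   0.   0.7] 0.40693312796362485
M [[0.056, 0.982, 0.18], [-0.29, 0.189, -0.938], [-0.955, 0.0, 0.296]] y vs u 0.002 turn to be square: tool vec [0.001 1.    0.002]
tube u,v -5.7 139.5 ang -0.1 size [44.3 10.9]
```

View pics/top5.png

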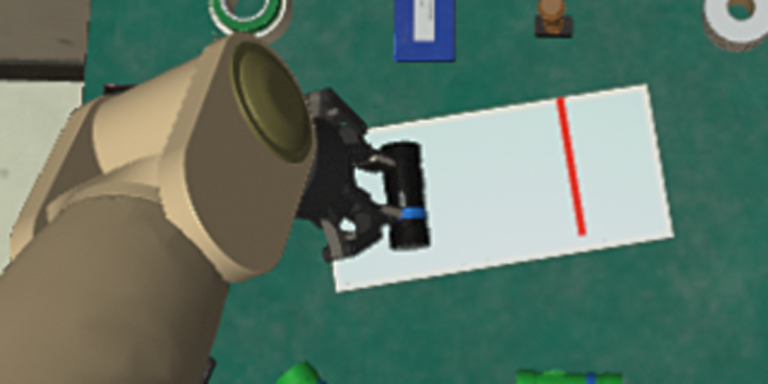

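The fingers overlap the tube's back edge in the picture, yet the tube hasn't clearly moved. I'll check the side view.

Run:
```python
from h import *
i=cv2.cvtColor(capture("side"),cv2.COLOR_RGB2BGR)
p=sense()["eef_pos"];print(proj("side",[p]),proj("top",[p]))
cv2.imwrite("pics/side5.png",cv2.resize(i[70:230,280:420],None,fx=3.7,fy=3.7,interpolation=cv2.INTER_CUBIC))
i=cv2.cvtColor(capture("top"),cv2.COLOR_RGB2BGR)
cv2.imwrite("pics/top5z.png",cv2.resize(i[100:200,170:320],None,fx=5,fy=5,interpolation=cv2.INTER_CUBIC))
```

```text
[[343.69748097 179.85511604]] [[228.39493982 160.93744487]]
```

View pics/side5.png

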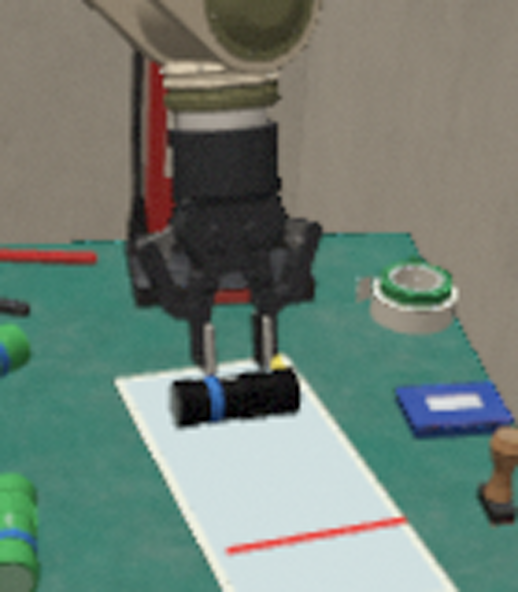

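View pics/top5z.png

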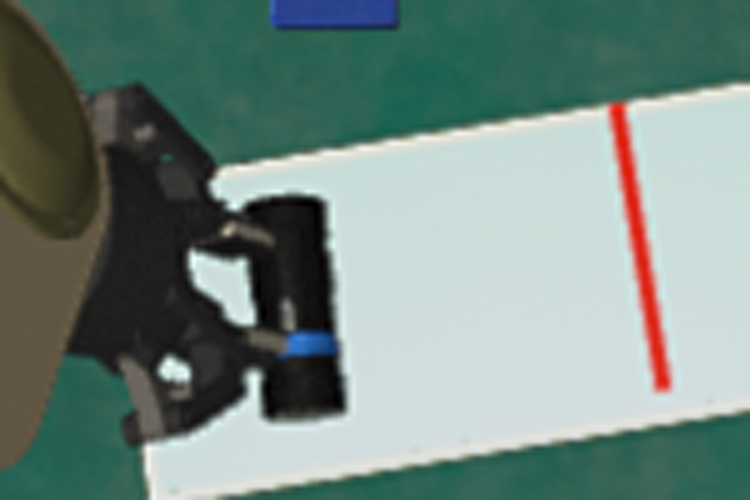

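Run:
```python
from h import *
np.set_printoptions(precision=1,suppress=True)
p=sense()["eef_pos"];_,M=stat()
for s in(0,10,20,30,40):
    for f in(-25,25):
        X=p-M[:,0]*s+M[:,1]*f*1.0; print(s,f,X,"z5",(proj("top",[X])[0]-[170,100])*5,"side",(proj("side",[X])[0]-[280,70])*3.7)
T=L+u*-5.7+v*146
for d,z in((0,18),(18,0),(0,-18),(-18,0)):
    X=T+v*d;X[2]=21+z;print("tube",d,z,(proj("top",[X])[0]-[170,100])*5,(proj("side",[X])[0]-[280,70])*3.7)
```

```text
t 4.9 j [ 0.1  0.6  1.7 -0.4  0.9  0.1] p [513.3  65.8   9. ] u,v -3.4 148.3 F [ 0.3  0.5 -0.1] 0.410226582681129
M [[0.056, 0.982, 0.18], [-0.29, 0.188, -0.938], [-0.955, -0.0, 0.296]] y vs u 0.001 turn to be square: tool vec [0. 1. 0.]
0 -25 [488.8  61.    9. ] z5 [300.  362.7] side [203.  411.2]
0 25 [537.9  70.5   9. ] z5 [282.6 247.3] side [267.6 401.4]
10 -25 [488.2  64.   18.5] z5 [288.9 360.3] side [202.2 397.9]
10 25 [537.3  73.4  18.5] z5 [271.4 243.7] side [267.  388.3]
20 -25 [487.7  66.9  28.1] z5 [277.5 357.7] side [201.5 384.6]
20 25 [536.8  76.3  28.1] z5 [259.9 240. ] side [266.5 375.1]
30 -25 [487.1  69.8  37.6] z5 [265.9 355.2] side [200.7 371.2]
30 25 [536.2  79.2  37.6] z5 [248.2 236.2] side [265.9 361.8]
40 -25 [486.6  72.7  47.2] z5 [254.1 352.5] side [199.9 357.7]
40 25 [535.7  82.1  47.2] z5 [236.2 232.3] side [265.3 348.4]
tube 0 18 [284.3 295.8] [235.8 373.2]
tube 18 0 [249.5 311. ] [226.3 381.7]
tube 0 -18 [300.1 311.8] [233.2 415.3]
tube -18 0 [335.1 296.9] [242.9 407.5]
```

Run:
```python
from h import *
np.set_printoptions(precision=1,suppress=True)
_,M=stat()
p=np.array([503.8,112.3,8.0])
for s in(0,5,10,15,20,30):
  for w in (-11,0,11):
    r=[]
    for f in(-22,22):
        X=p-M[:,0]*s+M[:,1]*f+M[:,2]*w; r+=[(proj("top",[X])[0]-[60,80])*2.4,(proj("side",[X])[0]-[230,40])*2.4]
    print(s,w,*r,X[2])
for n in("top","side"):
    im=cv2.imread(f"pics/{n}4.png")
    i=im[60:300,220:460] if n=="top" else im[170:370,180:380]
    cv2.imwrite(f"pics/{n}4z.png",cv2.resize(i,None,fx=2.5,fy=2.5))
```

```text
t 4.9 j [ 0.1  0.6  1.7 -0.4  0.9  0.1] p [513.3  65.8   9. ] u,v -3.4 148.3 F [ 0.3  0.5 -0.1] 0.410226582681129
M [[0.056, 0.982, 0.18], [-0.29, 0.188, -0.938], [-0.955, -0.0, 0.296]] y vs u 0.001 turn to be square: tool vec [0. 1. 0.]
0 -11 [343.3 231. ] [237.8 315.3] [336.3 182.4] [273.2 310.2] 4.749169476654893
0 0 [354.3 228.5] [240.6 317.5] [347.2 179.7] [276.4 312.3] 7.999769244452619
0 11 [365.3 226. ] [243.5 319.8] [358.1 177. ] [279.6 314.5] 11.250369012250346
5 -11 [340.3 230.5] [237.5 311.2] [333.3 181.6] [273.  306.1] 9.525869146814312
5 0 [351.3 227.9] [240.4 313.4] [344.2 178.9] [276.2 308.2] 12.776468914612039
5 11 [362.4 225.4] [243.3 315.6] [355.2 176.2] [279.4 310.4] 16.027068682409766
10 -11 [337.3 229.9] [237.2 307. ] [330.3 180.8] [272.8 302. ] 14.302568816973732
10 0 [348.4 227.4] [240.1 309.2] [341.2 178.1] [276.  304.1] 17.55316858477146
10 11 [359.5 224.8] [243.  311.3] [352.3 175.4] [279.2 306.2] 20.803768352569186
15 -11 [334.3 229.4] [237.  302.9] [327.2 180. ] [272.6 297.9] 19.079268487133152
15 0 [345.4 226.8] [239.8 305. ] [338.2 177.3] [275.8 299.9] 22.32986825493088
15 11 [356.6 224.2] [242.8 307.1] [349.3 174.6] [279. 302.] 25.580468022728606
20 -11 [331.2 228.8] [236.7 298.7] [324.1 179.2] [272.4 293.7] 23.855968157292573
20 0 [342.4 226.2] [239.6 300.8] [335.2 176.5] [275.6 295.7] 27.1065679250903
20 11 [353.6 223.6] [242.5 302.9] [346.3 173.7] [278.8 297.8] 30.357167692888027
30 -11 [325.  227.7] [236.2 290.3] [317.9 177.6] [272.  285.4] 33.40936749761141
30 0 [336.2 225.1] [239.1 292.3] [329.  174.8] [275.1 287.3] 36.659967265409136
30 11 [347.5 222.4] [242.  294.3] [340.3 172. ] [278.4 289.3] 39.91056703320686
```

View pics/side4z.png

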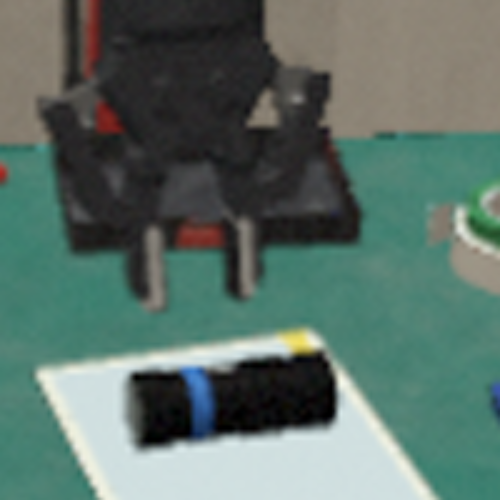

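View pics/top4z.png

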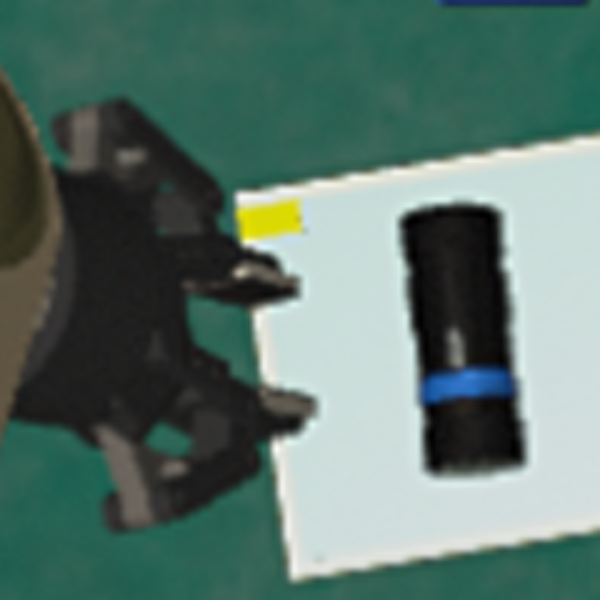

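Both views put the fingertips about 28 mm behind the reported TCP along the tool. They are therefore passing just above the tube, at about 35–40 mm height, and the tube hasn't moved. I'll back off, lower by what the cameras show, and re-check.

Request:
{"api": "jog_arm", "payload": {
  "increments": [
    {"x": -8,"y": 0,"z": -3,"rx": 0,"ry": 0,"rz": 0,"hand": 35},
    {"x": -4,"y": 0,"z": -15,"rx": 0,"ry": 0,"rz": 0,"hand": 35},
    {"x": -4,"y": 0,"z": -15,"rx": 0,"ry": 0,"rz": 0,"hand": 35},
    {"x": -4,"y": 0,"z": -15,"rx": 0,"ry": 0,"rz": 0,"hand": 35},
    {"x": 0,"y": 0,"z": 0,"rx": 0,"ry": 0,"rz": 0,"hand": 35}
  ]
}}

```text
time_s: 5.52
eef_pos: [503.2, 118.1, 13.7]
ee_rot: [0.621, 0.377, 0.458, -0.512]
force: [-0.1, 0.2, 0.7]
grip_width: 0.41
```

Request:
{"api": "jog_arm", "payload": {
  "increments": [
    {"x": 8,"y": 0,"z": -2.5,"rx": 0,"ry": 0,"rz": 0,"hand": 35},
    {"x": 8,"y": 0,"z": -2.5,"rx": 0,"ry": 0,"rz": 0,"hand": 35},
    {"x": 0,"y": 0,"z": 0,"rx": 0,"ry": 0,"rz": 0,"hand": 35}
  ]
}}

```text
time_s: 5.9
eef_pos: [503.0, 116.4, -3.8]
ee_rot: [0.62, 0.378, 0.458, -0.513]
force: [1.1, -0.2, -0.2]
grip_width: 0.409
```

```bash
cat >> h.py <<'E'
def tipview(tag):
    i=cv2.cvtColor(capture("side"),cv2.COLOR_RGB2BGR);j=cv2.cvtColor(capture("top"),cv2.COLOR_RGB2BGR)
    p=[sense()["eef_pos"]]
    a,b=proj("side",p)[0].astype(int),proj("top",p)[0].astype(int)
    A=i[a[1]-45:a[1]+35,a[0]-40:a[0]+40];B=j[b[1]-40:b[1]+40,b[0]-50:b[0]+30]
    print("origins side",a-[40,45],"top",b-[50,40])
    cv2.imwrite(f"pics/{tag}.png",cv2.resize(np.hstack([A,B]),None,fx=5,fy=5,interpolation=cv2.INTER_CUBIC))
E
python3 - <<'E'
from h import *
stat();tipview("tip6")
E
```

```text
t 5.9 j [ 0.165  0.596  1.714 -0.398  0.866  0.24 ] p [503.  116.4  -3.8] u,v -4.1 200.0 F [ 1.1 -0.2 -0.2] 0.4087881877077452
M [[0.054, 0.982, 0.18], [-0.291, 0.188, -0.938], [-0.955, -0.002, 0.295]] y vs u 0.001 turn to be square: tool vec [-0.002  1.     0.001]
origins side [297 128] top [155 125]
```

View pics/tip6.png

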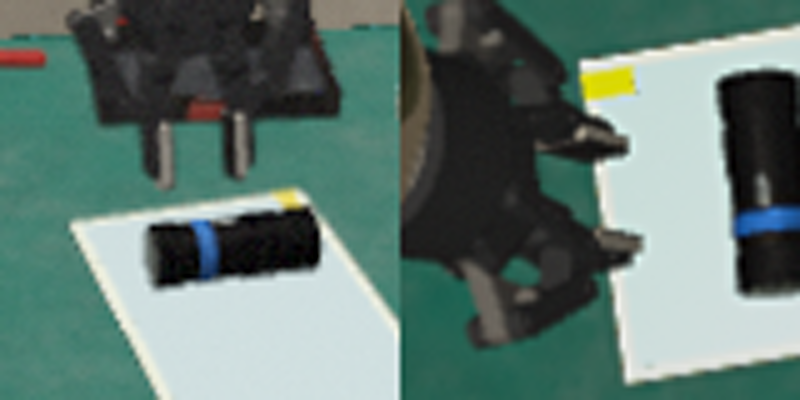

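```bash
cat >> h.py <<'E'
def tri(a,b):
    P=[];q=[]
    for n,uv in(("top",a),("side",b)):
        K,D,R,t=cam(n);P.append(np.c_[R,t.reshape(3,1)]);q.append(cv2.undistortPoints(np.array(uv,float).reshape(1,1,2),K,D).reshape(2,1))
    X=cv2.triangulatePoints(P[0],P[1],q[0],q[1]).ravel();X=X[:3]/X[3]
    return X
E
python3 - <<'E'
from h import *
np.set_printoptions(precision=1,suppress=True)
s,M=stat();p=s["eef_pos"]
for a,b in(((203,174),(329.6,165.6)),((200.6,154.6),(344.4,163.6))):
    X=tri(a,b);print(X,"tool",M.T@(X-p),"uv",(X-L)@u,(X-L)@v, proj("top",[X]),proj("side",[X]))
X=tri((228.3,160.8),(344,177.5));print("tube",X)
E
```

```text
t 6.0 j [ 0.2  0.6  1.7 -0.4  0.9  0.2] p [503.5 116.6  -3. ] u,v -3.5 200.1 F [ 0.2 -1.2  1. ] 0.4099362991556763
M [[0.055, 0.982, 0.18], [-0.29, 0.188, -0.938], [-0.955, -0.0, 0.296]] y vs u 0.001 turn to be square: tool vec [0. 1. 0.]
[481.1 113.4  26.6] tool [-28.6 -22.7   7.7] uv -26.205110781361867 201.18621576207187 [[203.  174.3]] [[329.8 165.6]]
[522.4 120.2  27.1] tool [-28.7  19.2   9. ] uv 15.715241863829833 200.07752413456424 [[200.6 154.4]] [[344.3 163.6]]
tube [512.9  64.   17.4]
```

The tips are indeed at z≈24–27 with the front face 9 mm ahead of the tool axis. Lowering another 12.5 mm puts them below the tube's axis.

Request:
{"api": "jog_arm", "payload": {
  "increments": [
    {"x": 6,"y": 0,"z": -1.9,"rx": 0,"ry": 0,"rz": 0,"hand": 35},
    {"x": 6,"y": 0,"z": -1.8,"rx": 0,"ry": 0,"rz": 0,"hand": 35},
    {"x": 0,"y": 0,"z": 0,"rx": 0,"ry": 0,"rz": 0,"hand": 35}
  ]
}}

```text
time_s: 6.38
eef_pos: [503.2, 116.8, -16.0]
ee_rot: [0.62, 0.378, 0.458, -0.513]
force: [-0.8, 0.3, -0.1]
grip_width: 0.409
```

Request:
{"api": "jog_arm", "payload": {
  "increments": [
    {"x": 1.8,"y": 0,"z": 5.7,"rx": 0,"ry": 0,"rz": 0,"hand": 35},
    {"x": 1.7,"y": 0,"z": 5.7,"rx": 0,"ry": 0,"rz": 0,"hand": 35},
    {"x": 1.8,"y": 0,"z": 5.7,"rx": 0,"ry": 0,"rz": 0,"hand": 35},
    {"x": 1.7,"y": 0,"z": 5.7,"rx": 0,"ry": 0,"rz": 0,"hand": 35},
    {"x": 0,"y": 0,"z": 0,"rx": 0,"ry": 0,"rz": 0,"hand": 35}
  ]
}}

```text
time_s: 7.0
eef_pos: [508.1, 93.0, -15.3]
ee_rot: [0.62, 0.378, 0.457, -0.513]
force: [-0.3, -0.2, -1.1]
grip_width: 0.407
```

Run:
```python
from h import *
stat();tipview("tip7")
```

```text
t 7.0 j [ 0.118  0.61   1.731 -0.414  0.823  0.216] p [508.1  93.  -15.3] u,v -3.4 176.1 F [-0.3 -0.2 -1.1] 0.4069500852113523
M [[0.056, 0.982, 0.18], [-0.29, 0.188, -0.938], [-0.955, 0.0, 0.296]] y vs u 0.001 turn to be square: tool vec [0.    1.    0.001]
origins side [299 136] top [167 125]
```

View pics/tip7.png

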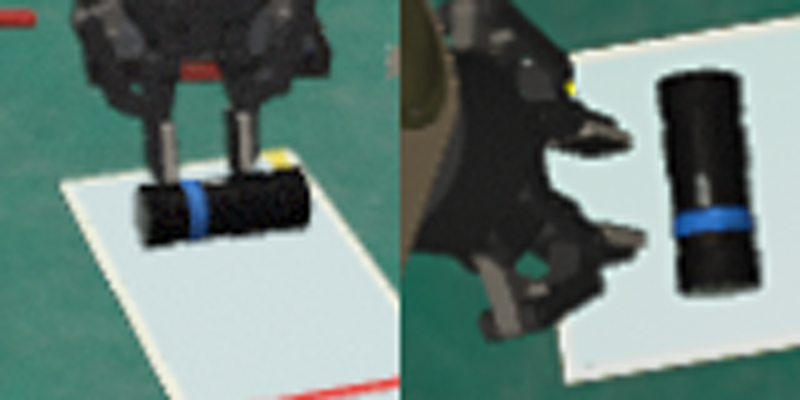

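The tips are now behind the tube at proper height, with about an 11 mm gap. I'll start the push.

Request:
{"api": "jog_arm", "payload": {
  "increments": [
    {"x": 1.5,"y": 0,"z": 4.8,"rx": 0,"ry": 0,"rz": 0,"hand": 35},
    {"x": 1.5,"y": 0,"z": 4.8,"rx": 0,"ry": 0,"rz": 0,"hand": 35},
    {"x": 1.5,"y": 0,"z": 4.8,"rx": 0,"ry": 0,"rz": 0,"hand": 35},
    {"x": 1.5,"y": 0,"z": 4.8,"rx": 0,"ry": 0,"rz": 0,"hand": 35},
    {"x": 1.5,"y": 0,"z": 4.8,"rx": 0,"ry": 0,"rz": 0,"hand": 35}
  ]
}}

```text
time_s: 7.72
eef_pos: [512.8, 68.4, -15.4]
ee_rot: [0.62, 0.378, 0.458, -0.513]
force: [-0.1, 0.3, -0.8]
grip_width: 0.413
```

Run:
```python
from h import *
stat();tube(175,"top8")
```

```text
t 7.725 j [ 0.069  0.605  1.741 -0.42   0.804  0.174] p [512.8  68.4 -15.4] u,v -3.4 151.0 F [-0.1  0.3 -0.8] 0.4131602870141087
M [[0.056, 0.982, 0.18], [-0.29, 0.189, -0.938], [-0.955, -0.0, 0.296]] y vs u 0.001 turn to be square: tool vec [0.    1.    0.001]
tube u,v -6.1 131.5 ang -2.6 size [44.4 16.1]
```

View pics/top8.png

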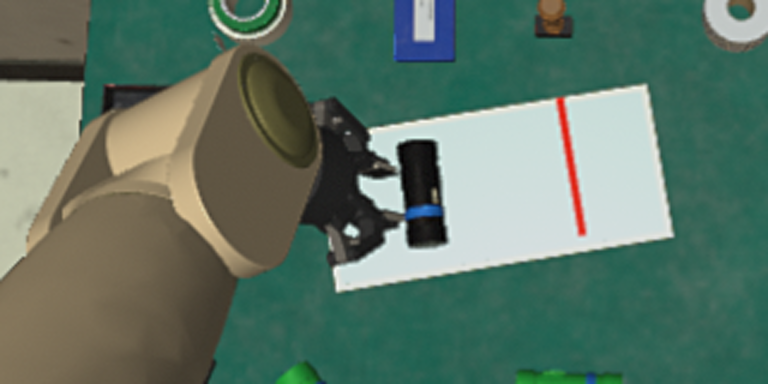

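The tube is rolling: its centre is now 131.5 mm from the line, with the tips at its back. Continuing.

Request:
{"api": "jog_arm", "payload": {
  "increments": [
    {"x": 1.8,"y": 0,"z": 5.7,"rx": 0,"ry": 0,"rz": 0,"hand": 35},
    {"x": 1.8,"y": 0,"z": 5.7,"rx": 0,"ry": 0,"rz": 0,"hand": 35},
    {"x": 1.8,"y": 0,"z": 5.7,"rx": 0,"ry": 0,"rz": 0,"hand": 35},
    {"x": 1.8,"y": 0,"z": 5.7,"rx": 0,"ry": 0,"rz": 0,"hand": 35},
    {"x": 1.8,"y": 0,"z": 5.7,"rx": 0,"ry": 0,"rz": 0,"hand": 35}
  ]
}}

```text
time_s: 8.4
eef_pos: [518.5, 39.0, -15.6]
ee_rot: [0.62, 0.378, 0.458, -0.513]
force: [0.3, 1.0, -0.4]
grip_width: 0.412
```

Request:
{"api": "jog_arm", "payload": {
  "increments": [
    {"x": 1.8,"y": 0,"z": 5.7,"rx": 0,"ry": 0,"rz": 0,"hand": 35},
    {"x": 1.8,"y": 0,"z": 5.7,"rx": 0,"ry": 0,"rz": 0,"hand": 35},
    {"x": 1.8,"y": 0,"z": 5.7,"rx": 0,"ry": 0,"rz": 0,"hand": 35},
    {"x": 1.8,"y": 0,"z": 5.7,"rx": 0,"ry": 0,"rz": 0,"hand": 35},
    {"x": 1.8,"y": 0,"z": 5.7,"rx": 0,"ry": 0,"rz": 0,"hand": 35}
  ]
}}

```text
time_s: 9.02
eef_pos: [524.1, 9.7, -15.8]
ee_rot: [0.621, 0.378, 0.458, -0.513]
force: [0.6, -0.7, 0.3]
grip_width: 0.409
```

Run:
```python
from h import *
stat();tube(110,"top9")
cv2.imwrite("pics/side9.png",capture("side")[:,:,::-1])
```

```text
t 9.025 j [-0.048  0.601  1.75  -0.428  0.765  0.069] p [524.1   9.7 -15.8] u,v -3.3 91.2 F [ 0.6 -0.7  0.3] 0.4091152885538989
M [[0.056, 0.982, 0.18], [-0.29, 0.189, -0.938], [-0.955, -0.0, 0.296]] y vs u 0.001 turn to be square: tool vec [0.    1.    0.001]
tube u,v -8.5 72.1 ang -1.9 size [44.  15.9]
```

View pics/top9.png

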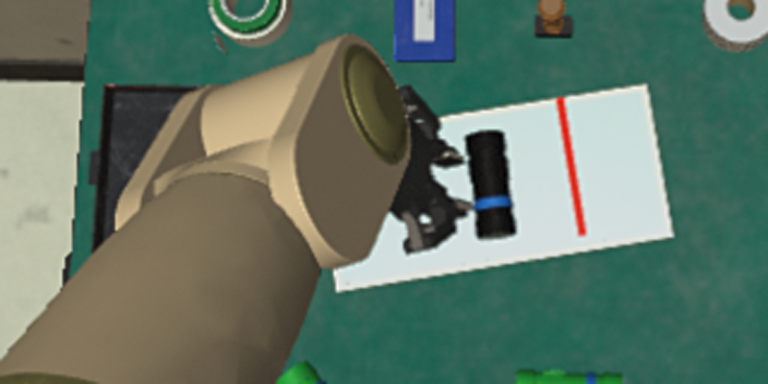

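View pics/side9.png

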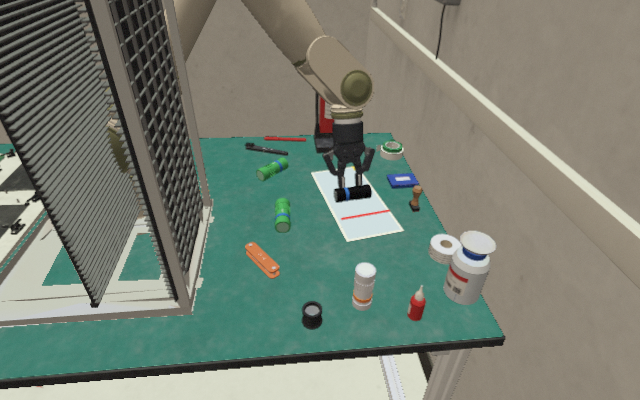

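Request:
{"api": "jog_arm", "payload": {
  "increments": [
    {"x": 1.8,"y": 0,"z": 5.7,"rx": 0,"ry": 0,"rz": 0,"hand": 35},
    {"x": 1.8,"y": 0,"z": 5.7,"rx": 0,"ry": 0,"rz": 0,"hand": 35},
    {"x": 1.8,"y": 0,"z": 5.7,"rx": 0,"ry": 0,"rz": 0,"hand": 35},
    {"x": 1.8,"y": 0,"z": 5.7,"rx": 0,"ry": 0,"rz": 0,"hand": 35},
    {"x": 1.8,"y": 0,"z": 5.7,"rx": 0,"ry": 0,"rz": 0,"hand": 35}
  ]
}}

```text
time_s: 9.75
eef_pos: [529.8, -19.7, -16.0]
ee_rot: [0.62, 0.378, 0.458, -0.513]
force: [-0.5, 0.8, -0.7]
grip_width: 0.408
```

Run:
```python
from h import *
s,_=stat();print(s["tau"]);tube(80,"top10")
cv2.imwrite("pics/side10.png",cv2.resize(capture("side")[0:220,100:420,::-1],None,fx=2.4,fy=2.4))
```

```text
t 9.75 j [-0.105  0.603  1.746 -0.428  0.749  0.015] p [529.8 -19.7 -16. ] u,v -3.3 61.3 F [-0.5  0.8 -0.7] 0.40831013566647867
M [[0.056, 0.982, 0.18], [-0.29, 0.189, -0.938], [-0.955, -0.0, 0.296]] y vs u 0.001 turn to be square: tool vec [0.    1.    0.001]
[ 5.27109895e-01 -4.59339774e+01 -1.78248113e+01 -5.85809480e-01
  4.32601862e-02  1.15624953e-01]
tube u,v -9.1 42.1 ang -1.5 size [44.  15.8]
```

View pics/side10.png

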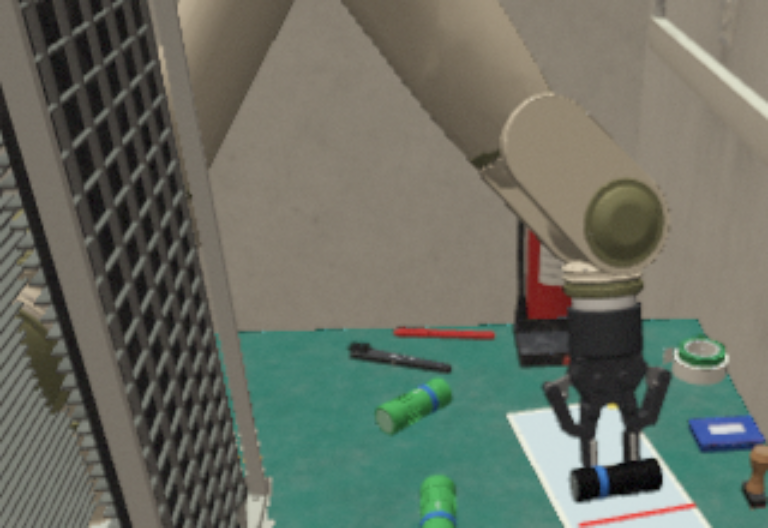

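Request:
{"api": "jog_arm", "payload": {
  "increments": [
    {"x": 1.5,"y": 0,"z": 4.8,"rx": 0,"ry": 0,"rz": 0,"hand": 35},
    {"x": 1.5,"y": 0,"z": 4.8,"rx": 0,"ry": 0,"rz": 0,"hand": 35},
    {"x": 1.5,"y": 0,"z": 4.8,"rx": 0,"ry": 0,"rz": 0,"hand": 35},
    {"x": 1.4,"y": 0,"z": 4.8,"rx": 0,"ry": 0,"rz": 0,"hand": 35}
  ]
}}

```text
time_s: 10.35
eef_pos: [533.6, -39.4, -15.9]
ee_rot: [0.621, 0.378, 0.458, -0.513]
force: [-0.8, -0.0, 0.2]
grip_width: 0.404
```

Run:
```python
from h import *
s,_=stat();print(s["tau"].round(2))
```

```text
t 10.35 j [-0.143  0.606  1.741 -0.427  0.741 -0.023] p [533.6 -39.4 -15.9] u,v -3.2 41.2 F [-0.8 -0.   0.2] 0.40436215245207485
M [[0.056, 0.982, 0.18], [-0.29, 0.189, -0.938], [-0.955, 0.0, 0.296]] y vs u 0.001 turn to be square: tool vec [0.    1.    0.001]
[  0.51 -46.15 -17.9   -0.56   0.     0.1 ]
```

Request:
{"api": "jog_arm", "payload": {
  "increments": [
    {"x": 1.2,"y": 0,"z": 3.8,"rx": 0,"ry": 0,"rz": 0,"hand": 35},
    {"x": 0.9,"y": 0,"z": 2.9,"rx": 0,"ry": 0,"rz": 0,"hand": 35},
    {"x": 0.9,"y": 0,"z": 2.9,"rx": 0,"ry": 0,"rz": 0,"hand": 35}
  ]
}}

```text
time_s: 10.72
eef_pos: [535.4, -49.1, -16.0]
ee_rot: [0.621, 0.378, 0.458, -0.513]
force: [0.9, -0.8, -0.1]
grip_width: 0.408
```

Run:
```python
from h import *
s,_=stat();print(s["tau"].round(2));tube(52,"top11")
```

```text
t 10.725 j [-0.161  0.608  1.737 -0.426  0.737 -0.042] p [535.4 -49.1 -16. ] u,v -3.2 31.4 F [ 0.9 -0.8 -0.1] 0.40768264443643215
M [[0.056, 0.982, 0.18], [-0.29, 0.189, -0.938], [-0.955, -0.0, 0.295]] y vs u 0.002 turn to be square: tool vec [0.    1.    0.001]
[ 2.300e-01 -4.626e+01 -1.798e+01 -5.700e-01 -2.000e-02  6.000e-02]
tube u,v -9.8 12.4 ang -1.3 size [44.  15.8]
```

View pics/top11.png

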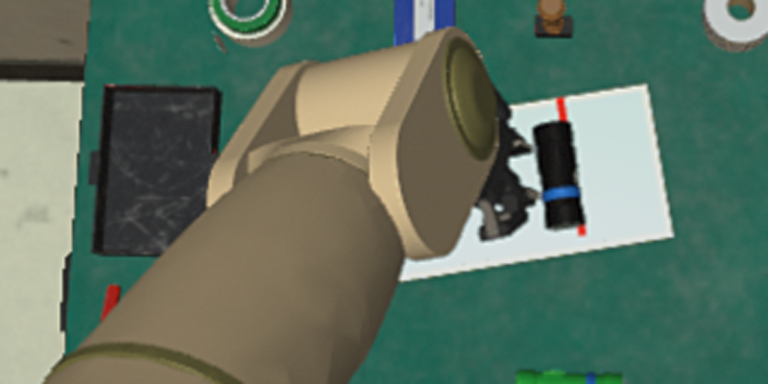

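The tube is 12.4 mm short of the line and nearly parallel to it. I'll push the last ~12 mm slowly, then back off.

Request:
{"api": "jog_arm", "payload": {
  "increments": [
    {"x": 0.9,"y": 0,"z": 2.9,"rx": 0,"ry": 0,"rz": 0,"hand": 35},
    {"x": 0.9,"y": 0,"z": 2.9,"rx": 0,"ry": 0,"rz": 0,"hand": 35},
    {"x": 0.9,"y": 0,"z": 2.9,"rx": 0,"ry": 0,"rz": 0,"hand": 35},
    {"x": 0.6,"y": 0,"z": 1.9,"rx": 0,"ry": 0,"rz": 0,"hand": 35},
    {"x": 0,"y": 0,"z": 0,"rx": 0,"ry": 0,"rz": 0,"hand": 35}
  ]
}}

```text
time_s: 11.4
eef_pos: [537.5, -59.9, -16.0]
ee_rot: [0.62, 0.378, 0.458, -0.513]
force: [0.2, -0.5, 0.3]
grip_width: 0.409
```

Run:
```python
from h import *
s,_=stat();print(s["tau"].round(2));tube(42,"top12")
```

```text
t 11.4 j [-0.181  0.61   1.733 -0.424  0.733 -0.063] p [537.5 -59.9 -16. ] u,v -3.2 20.3 F [ 0.2 -0.5  0.3] 0.4085785665877225
M [[0.056, 0.982, 0.18], [-0.29, 0.189, -0.938], [-0.955, 0.0, 0.296]] y vs u 0.001 turn to be square: tool vec [0.    1.    0.001]
[-1.800e-01 -4.638e+01 -1.811e+01 -5.600e-01 -6.000e-02 -2.000e-02]
tube u,v -10.0 0.5 ang -1.4 size [44.  15.7]
```

Tube at 0.5 mm from the line. Backing away.

Request:
{"api": "jog_arm", "payload": {
  "increments": [
    {"x": -1.5,"y": 0,"z": -4.8,"rx": 0,"ry": 0,"rz": 0,"hand": 35},
    {"x": -3,"y": 0,"z": -9.6,"rx": 0,"ry": 0,"rz": 0,"hand": 35},
    {"x": -10,"y": 0,"z": -15,"rx": 0,"ry": 0,"rz": 0,"hand": 35},
    {"x": -20,"y": 0,"z": -15,"rx": 0,"ry": 0,"rz": 0,"hand": 35},
    {"x": -20,"y": 0,"z": -10,"rx": 0,"ry": 0,"rz": 0,"hand": 35}
  ]
}}

```text
time_s: 12.08
eef_pos: [524.1, 8.9, 20.6]
ee_rot: [0.621, 0.378, 0.458, -0.512]
force: [-0.1, 0.1, -1.3]
grip_width: 0.407
```

Request:
{"api": "jog_arm", "payload": {
  "increments": [
    {"x": 0,"y": 0,"z": 0,"rx": 0,"ry": 0,"rz": 0,"hand": 35},
    {"x": 0,"y": 0,"z": 0,"rx": 0,"ry": 0,"rz": 0,"hand": 35},
    {"x": 0,"y": 0,"z": 0,"rx": 0,"ry": 0,"rz": 0,"hand": 35},
    {"x": 0,"y": 0,"z": 0,"rx": 0,"ry": 0,"rz": 0,"hand": 35}
  ]
}}

```text
time_s: 12.58
eef_pos: [524.5, 6.7, 19.6]
ee_rot: [0.62, 0.378, 0.458, -0.513]
force: [-0.6, 0.0, 0.1]
grip_width: 0.408
```

Run:
```python
from h import *
stat();tube(42,"top13")
cv2.imwrite("pics/side13.png",capture("side")[:,:,::-1]);tube(42,"top14")
```

```text
t 12.575 j [-0.053  0.539  1.735 -0.397  0.835  0.021] p [524.5   6.7  19.6] u,v -3.6 88.2 F [-0.6  0.   0.1] 0.40821842753628124
M [[0.055, 0.982, 0.18], [-0.29, 0.188, -0.938], [-0.955, -0.001, 0.295]] y vs u 0.001 turn to be square: tool vec [-0.     1.     0.001]
tube u,v -10.0 0.3 ang -1.4 size [44.  15.8]
tube u,v -10.0 0.3 ang -1.4 size [44.  15.8]
```

View pics/top14.png

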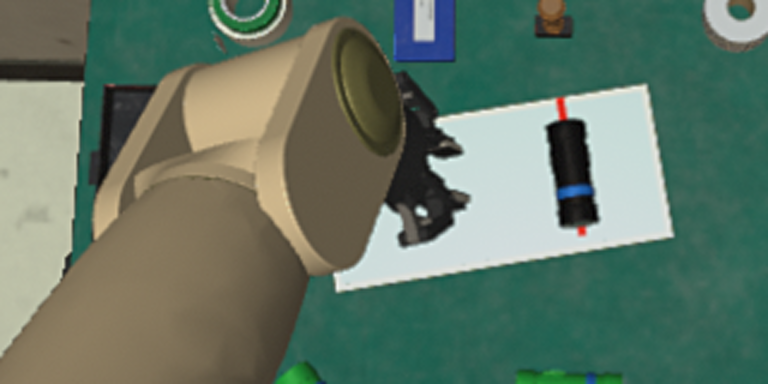

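View pics/side13.png

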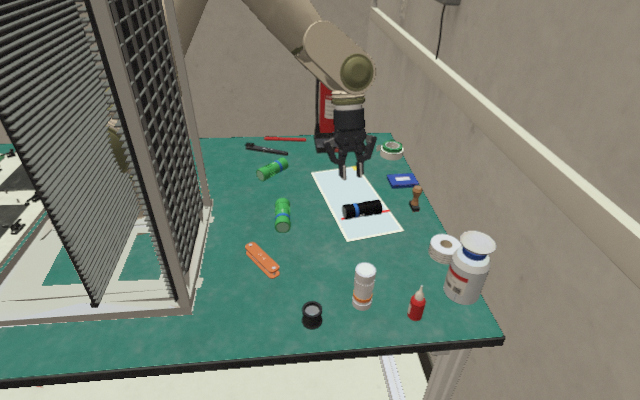

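The tube rests on the line (top crop about (572,175)), its position unchanged between two pictures. The fingers are clear of it and the spare tube stands as before at side (365,287). Handing in.

```bash
python3 -c "
from rig import *
print(finish_job())"
```

```text
the job is handed in; nothing more can be done
None
```

I rolled the black tube about 146 mm along the mat to the red line with two slightly opened fingertips, at up to about 50 mm/s. I slowed down for the last stretch, backed off and handed the job in at about 12.7 s.

**Last checks:** The tube's centre was 0.3 mm from the line across it and 10 mm from its middle along it, with its axis 1.4° off. All three are well inside the limits, and two pictures in a row gave the same values. The fingers were clear of everything, and no contact force stood out from sensor noise. By eye, the spare tube stood where it had been, and the green look-alikes were not touched.

**What disagreed:**
- **Fingertip position:** Both cameras showed the fingertips about 28 mm farther back along the tool than the reported TCP. Because of that, the first approach passed just over the tube without moving it. I then set the height from the cameras.
- **Clearance to the cage:** I leaned the tool back 0.3 rad to keep the elbow away from the mesh cage. I only estimated that clearance from a fit of the arm's geometry, but the joint torques showed no contact.

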